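Couple the tow head to its bench ball and lock it

TASK

Couple the small tow coupler to the ball on its bench stand: swing its lever handle right up and over, lower the coupler onto the ball so that it sits fully home with its rear foot on the stand's rest, then press the handle fully down to lock it. Feel the ball in gently without ever ramming the coupler on the stand, and leave the other things on the bench where they are.

Things in the scene. Friction and masses are not known exactly. Their poses are not given: they have to be found in the camera images.
- coupler: loose dark steel tow coupler, 0.8 kg give or take a quarter, standing upright on its cup rim and rear foot. Origin: on the cup's axis in the plane of the rim (= level of the foot's sole); z up, x forward from tongue to cup. The foot, 24 mm wide, is under x = -156 to -140 mm, at the tongue's end; centre of mass near x = -65 mm
- tongue_grip (a point): point to grip the coupler's tongue from above: midway between its two upright plates, 86 mm behind the cup's axis, 28 mm above the rim plane; axes as the coupler's. The tongue is 24 mm wide along y, reaches from 14 to 42 mm above the rim plane, and is clear to grip 25 mm fore and aft of here once the handle is up and over
- socket (a point): where the ball's centre sits in the coupler when home: on the cup's axis, 24 mm above the rim plane. The cup is open below: rim 58 mm outside, 48 mm inside, tapering over 8 mm of height to a bore of 36 mm whose flat roof is 40 mm above the rim. With the handle down its hooked lower end reaches into the cup and keeps the ball out; above 0.5 rad it is clear
- handle (a joint): lever handle of the coupler: 0 = down over the tongue (locked); grows as it swings up and forward about the coupler's y axis; 1.57 = upright, 1.9 = stop, leaning forward over the cup. Stays where it is left (friction 0.15 N m, a push of about 1.5 N at its cross-bar; stiffer at the end of locking, as its hook draws the ball tight and the coupler back by up to 4 mm)
- handle_hinge (a point): axis of the handle, on the coupler 30 mm behind the cup's axis and 50 mm above the rim plane; the axis is along the coupler's y
- handle_bar (a point): centre of the round cross-bar at the handle's free end, 14 mm thick, 36 mm long over its rounded ends, along the coupler's y. With the handle at q it lies, from the hinge, at x = -100 cos q + 6 sin q, z = 100 sin q + 6 cos q (mm, coupler's axes). Its ends can be pinched from above at any q; the handle turns between the fingers
- stand: grey steel bench stand, fixed: foot plate 230 x 64 x 12 mm. Origin at the bench surface under the middle of the slot for the ball stud; z up, x forward from the rear rest to the ball. The coupler belongs on it with its x axis along the stand's x; when home its rim plane and foot are 20 mm above the bench
- rest (a point): middle of the top of the stand's rear rest, 148 mm behind the slot's middle and 20 mm above the bench: a block 58 mm long with two cheeks 30 mm apart that rise 8 mm above it; the coupler's foot sits between them
- slot_mid (a point): point over the middle of the stand's slot, 44 mm above the bench, at the height of the ball's centre. The steel ball, 32 mm across on a 15 mm stem, is bolted fast within 17 mm of here forward or back along the stand's x (0 across), so the cup must be guided in by feel: its rim and taper meet the ball, which pushes the coupler toward the side on which the ball lies
- wood_jig: small wooden nest 60 x 70 x 38 mm beyond the work; origin under its centre; leave alone
- valve_body: small cast valve body 38 x 46 x 86 mm standing beyond the work; origin under its centre; leave alone
- hex_nipple: small hex pipe nipple 27 x 31 x 37 mm on the near side; origin under its centre; leave alone
- tape_roll: roll of tape 77 mm across, 19 mm thick, lying beyond the work; origin under its centre; leave alone

How it is judged (in metres and radians):
On the way, in this order (a step that is already met when the one before it is completed fails the run):
1. the handle is swung up and over (past 1.4 rad) while the coupler is still off the ball (value of joint handle above 1.4 rad and horizontal distance between socket and slot_mid above 0.05 m), for 0.2 s.
2. the coupler sits home on the ball and the rest with the handle still raised (over 0.7 rad) (value of joint handle above 0.7 rad and z of socket in the frame of stand below 0.0465 m and horizontal distance between socket and slot_mid below 0.022 m and angle between coupler's own z axis and vertical below 0.04 rad), for 0.2 s.
At the end, for the whole second after the job is handed in: The coupler is at rest on the ball: socket height within 2.5 mm of home, within 22 mm of the slot's middle, level within 0.04 rad, in line with the stand within 0.1 rad, and the handle is down to less than 0.08 rad (value of joint handle below 0.08 rad and z of socket in the frame of stand between 0.0415 and 0.0465 m and horizontal distance between socket and slot_mid below 0.022 m and angle between the x axis of coupler and the x axis of stand, either way round below 0.1 rad and angle between coupler's own z axis and vertical below 0.04 rad and linear speed of coupler below 0.01 m/s); the robot touches nothing.
It fails at once if the coupler is rammed on the stand or its ball (over 30 N) while it is being fitted with the handle up (contact force between coupler and stand above 30 N and value of joint handle above 0.7 rad).
It fails at once if coupler and stand are forced together with more than 60 N (contact force between coupler and stand above 60 N).
It fails at once if a bystander is shifted by more than 20 mm (distance of any of wood_jig, valve_body, hex_nipple, tape_roll from where it was at the start of the episode above 0.02 m).
It also fails if it takes over 72 s, if anything falls off the work surface, if the arm or the gripper's body presses on something with over 40 N, if the wrist force passes 120 N, or if a joint passes its speed limit or range.

ROBOT

A 6-joint arm with a two-finger parallel gripper is mounted at the origin on a cart in front of the work surface, level with it; the furniture and walls round the work are solid. World frame = base frame: x ahead of the robot, y to its left, z up, the work surface at z = 0. Lengths are in m, angles in degrees, forces in N, time in s.
With the tool pointing down it reaches from about 0.3 to 0.75 m from the base axis. Payload 8.5 kg.
Tool frame: the origin (TCP) lies on the centre line of the jaws, within the pads' length; the fingertips stand 14 mm ahead of it and the grasp point (between the pads) lies 5 mm behind it; z points along the fingers, x is the direction in which the jaws open and shut, and the axes are right-handed (so a half turn about z gives the same grasp; the last joint's range is limited). The gripper opens to 85 mm and grips with 20 to 120 N. Pads are 22 mm wide; open, the fingers measure 114 mm over their backs; the gripper's body (76 mm by 85 mm) begins 54 mm behind the grasp point. The pads swing forward as they close: fully open they stand 13 mm farther back than shut.
Start: joints at [62.836, 21.807, 74.336, -0, 83.858, -12.336], TCP at [0.141, 0.532, 0.245] pointing down, gripper open.
Joint ranges: [-178.18, 178.18], [-50.72, 133.34], [12.68, 142.11], [-81.47, 261.47], [9.98, 163.14], [-165.26, 165.26]. Speed limits (degrees/s): [136.94, 136.94, 180, 180, 180, 180].

INTERFACE

Orientations are given as a 3x3 rotation matrix whose columns are the frame's x, y, z axes.
In Python, from rig import * gives the robot as it stands.
- The arm moves only by the shell command python3 -m crank 'ROWS' [FORCE]. ROWS is JSON, one flat list of numbers, 7 for each row, row after row: the turn, a rotation vector about the world's x, y, z in rad, then the shift along the world's x, y, z in m, then the opening in per cent of the stroke, from 0 (shut) to 100 (fully open). A call has 1 to 20 rows; each row shifts and turns the commanded pose from where the row before left it; what a row does not reach is not made up. A row lasts 1/10 s, in which the tool goes at most 50 mm and 8.59 degrees, less where a joint would pass 70% of its speed; a pose out of reach is approached as far as the arm can. A call is refused whole if a number of a shift passes 0.05 or a number of a turn 0.15, either way. A call with a gripper value outside its range is refused whole. The fingers move at their own pace and stop on an object; FORCE is the grip in N (left out, the last holds). Time passes only in rows, so rows that do not move let the fingers close. It gives the time, the measured TCP pose, the force and the opening at its end, in the units of the state.
- observe(): the state, without advancing time (a new reading comes with each control period).
- get_image(name): name is "side" or "top" or "wrist"; returns a dict with "frame" (480x640x3 uint8, red, green, blue), "fov_y" (degrees; the focal length in pixels is half the picture's height over the tangent of half this angle, whatever the lens; pixels are square), "cx", "cy" (the principal point, pixels), "world_to_cam" (4x4, takes a point from world to camera coordinates). Camera axes: x right, y up, looking along -z (the intrinsics and any distortion apply to the point x, -y, -z); pixel columns grow to the right and rows downward; lengths in m; the calibration is good to about 2 mm. A picture is of the moment at which its call begins. There is no depth.
- close_job(): hands the job in, once; it reports no verdict.
The state is a dict: "time_s": time; "q": joint angles; "qvel": joint speeds; "joint_efforts": joint torques, N m; "position": TCP position; "tool_rot": TCP orientation; "ft_force": force on the tool from outside, world axes, zero at the start; "wrist_torque": the same for the moment, N m; "grip_width": finger opening in m.
Only numpy, scipy, OpenCV 4.12 (cv2) and the standard library are available. Lean on these libraries where they do the work, as an engineer would, in place of code of your own. Each camera call takes 0.05 s, during which the arm holds its last target. There are 200 camera calls.

## Working session

There is one attempt and no reset: what is moved stays moved. The work goes in short steps, Python scripts to look and compute and a shell command to move; the robot and the scene stay as the last step left them, time stands still between calls to the robot, and variables do not carry over. Pictures are saved under pics/ and viewed, about 8 in all and at most 12, crops included, and the job is handed in when it is done.

```bash
mkdir -p pics
cat > h.py <<'E'
from rig import *
import numpy as np, cv2
def grab(n,save=None):
    d=get_image(n)
    if save: cv2.imwrite('pics/'+save,cv2.cvtColor(d['frame'],cv2.COLOR_RGB2BGR))
    return d
def K(d):
    f=240/np.tan(np.radians(d['fov_y'])/2); return f
def ray(d,u,v):
    f=K(d);M=np.array(d['world_to_cam']);R=M[:3,:3]
    c=np.array([(u-d['cx'])/f,-(v-d['cy'])/f,-1]);return -R.T@M[:3,3],R.T@c
def onz(d,u,v,z):
    o,r=ray(d,u,v);return o+r*(z-o[2])/r[2]
def proj(d,P):
    f=K(d);M=np.array(d['world_to_cam']);c=M[:3,:3]@np.asarray(P)+M[:3,3]
    return d['cx']+f*c[0]/-c[2],d['cy']-f*c[1]/-c[2]
E
python3 - <<'E'
from h import *
a=grab('top','t0.png');b=grab('side','s0.png')
for d in (a,b):
    print({k:v for k,v in d.items() if k not in('frame',)})
print(observe())
E
```

```text
{'fov_y': 48.96384193093939, 'cx': 320.59787484334583, 'cy': 247.1859989736422, 'world_to_cam': array([[-0.05281613, -0.99859422,  0.00447744, -0.15271282],
       [ 0.97590822, -0.05066473,  0.21221741, -0.55788793],
       [-0.21169223,  0.01557807,  0.97721222, -0.92596688],
       [ 0.        ,  0.        ,  0.        ,  1.        ]])}
{'fov_y': 49.19355939920968, 'cx': 322.22033474020213, 'cy': 234.78527015464667, 'world_to_cam': array([[-0.94330462, -0.33163955, -0.01384185,  0.46649589],
       [ 0.19977055, -0.60053576,  0.77424061, -0.24061397],
       [-0.26508134,  0.72757955,  0.63273998, -0.62000327],
       [ 0.        ,  0.        ,  0.        ,  1.        ]])}
{'time_s': 0.1, 'q': array([ 6.28363989e+01,  2.18354239e+01,  7.43790164e+01,  1.00696081e-03,
        8.38582619e+01, -1.23360509e+01]), 'qvel': array([-0.07231182, -0.01914516, -0.11446674,  0.02173791, -0.0207192 ,
       -0.00959908]), 'joint_efforts': array([ 3.48807793e-03, -4.49222732e+01, -2.31656563e+01, -1.78521059e-04,
        3.67942193e-03, -2.12566681e-05]), 'position': array([0.14063656, 0.53146132, 0.24479771]), 'tool_rot': array([[ 2.55912078e-01,  9.66699878e-01, -5.94836909e-04],
       [ 9.66699271e-01, -2.55912608e-01, -1.12096305e-03],
       [-1.23586110e-03, -2.88160424e-04, -9.99999195e-01]]), 'ft_force': array([-1.12228893,  0.20143674,  0.79330911]), 'wrist_torque': array([ 0.05115315, -0.01368001,  0.00572919]), 'grip_width': 0.08555816580902034}
```

View pics/t0.png

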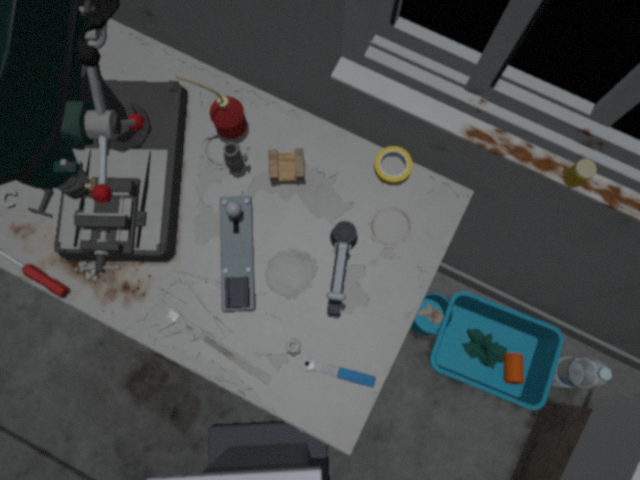

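View pics/s0.png

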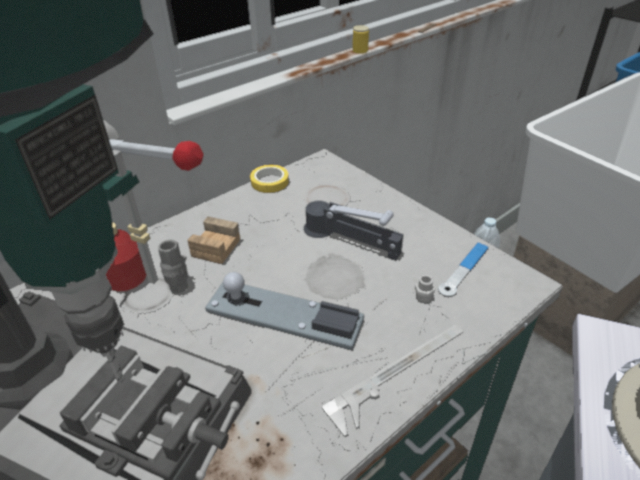

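Top view: stand with ball at (235,208) and rest at (237,290); coupler with cup at (344,235) and foot at (334,307); handle bar near (337,297). The side view agrees. I'll crop for precise pixels.

Run:
```python
from h import *
a=cv2.imread('pics/t0.png')[185:325,205:370];b=cv2.imread('pics/s0.png')[190:350,200:410]
A=cv2.resize(a,None,fx=4,fy=4,interpolation=cv2.INTER_CUBIC)
A=cv2.convertScaleAbs(A,alpha=1.5,beta=20)
cv2.imwrite('pics/t1.png',A)
B=cv2.resize(b,None,fx=3.6,fy=3.6,interpolation=cv2.INTER_CUBIC)
cv2.imwrite('pics/s1.png',cv2.convertScaleAbs(B,alpha=1.5,beta=20))
```

```text
(no output)
```

View pics/t1.png

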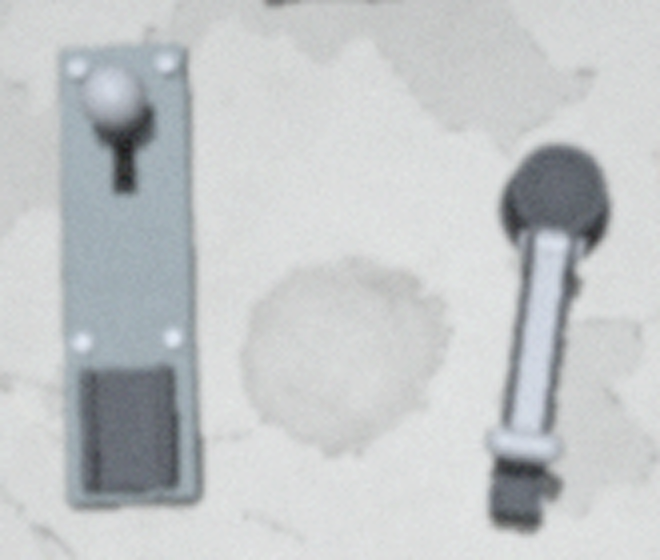

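View pics/s1.png

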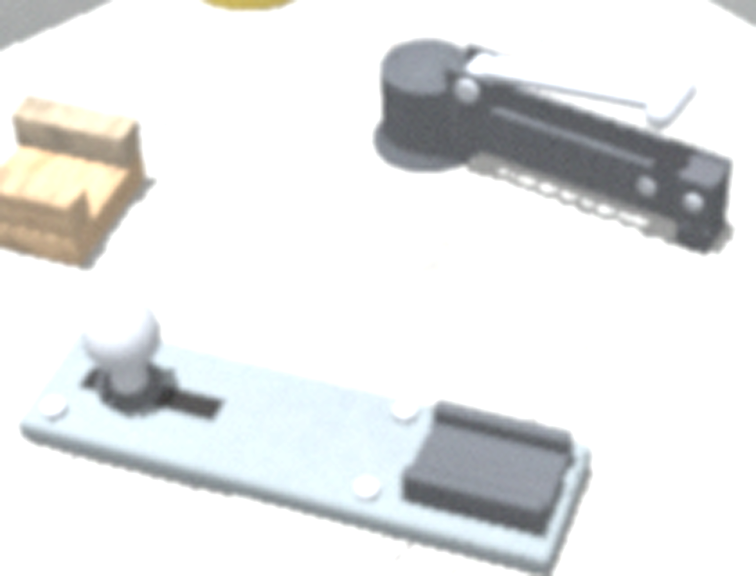

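The crops show, in 4x top-crop pixels: plate corners (62,48), (187,48), (200,500), (72,503), ball (114,95), rest (130,428), cup top (558,190), cross-bar (525,445) with ends (490,442) and (558,450), and tongue end (516,500). In 3.6x side-crop pixels: ball (121,337), cup top (425,65), bar (672,105).

Run:
```python
from h import *
a=grab('top');b=grab('side')
T=lambda u,v:((u+.5)/4-.5+205,(v+.5)/4-.5+185)
S=lambda u,v:((u+.5)/3.6-.5+200,(v+.5)/3.6-.5+190)
def tri(p,q):
    o,r=ray(a,*T(*p));o2,r2=ray(b,*S(*q))
    s=np.linalg.lstsq(np.c_[r,-r2],o2-o,rcond=None)[0]
    A=o+s[0]*r;B=o2+s[1]*r2;return ((A+B)/2).round(4),((A-B)*1e3).round(1)
for n,p,q in [('ball',(114,95),(121,337)),('cuptop',(558,188),(425,65)),('bar',(525,445),(672,105)),('tongue end top',(515,483),(700,168)),('rest',(130,428),(492,468))]:print(n,*tri(p,q))
c=[onz(a,*T(*p),.012) for p in [(62,48),(187,48),(200,500),(72,503)]]
for x in c: print(x.round(4))
f=(c[0]+c[1])/2;r=(c[2]+c[3])/2;m=(f+r)/2;ax=(f-r)[:2]
print('len',np.linalg.norm(ax),'wid',np.linalg.norm(c[0]-c[1]),'yaw',np.degrees(np.arctan2(ax[1],ax[0])),'mid',m)
print('ball z44',onz(a,*T(114,95),.044),'S',onz(b,*S(121,337),.044))
print('rest z20',onz(a,*T(130,428),.02))
print('bar ends',onz(a,*T(490,442),.056),onz(a,*T(558,450),.056))
print('wrench etc nipple',onz(a,293,347,.02))
print('cup front bottom', onz(b,*S(425,143),0))
d=grab('wrist');print(d['fov_y'],d['world_to_cam'])
M=np.array(d['world_to_cam']);print(-M[:3,:3].T@M[:3,3])
```

```text
ball [ 0.6393 -0.0166  0.0402] [-0.2 -0.1 -0.1]
cuptop [ 0.5816 -0.2284  0.0441] [-1.7 -0.3 -0.4]
bar [ 0.4556 -0.2045  0.0679] [-0.2 -0.  -0. ]
tongue end top [ 0.4406 -0.2001  0.0389] [1.7 0.2 0.2]
rest [ 0.4795 -0.0178  0.0166] [0.5 0.1 0.1]
[0.6736 0.0132 0.012 ]
[ 0.6704 -0.0493  0.012 ]
[ 0.444  -0.0499  0.012 ]
[0.4458 0.0113 0.012 ]
len 0.22712674162533064 wid 0.0626095553592009 yaw 0.31517825653851406 mid [ 0.55842847 -0.01868606  0.012     ]
ball z44 [ 0.63803102 -0.01724078  0.044     ] S [ 0.63723032 -0.0133174   0.044     ]
rest z20 [ 0.47926161 -0.01829813  0.02      ]
bar ends [ 0.45913869 -0.18900707  0.056     ] [ 0.45381153 -0.22007128  0.056     ]
wrench etc nipple [ 0.36960865 -0.12065801  0.02      ]
cup front bottom [ 0.58161991 -0.223324    0.        ]
58.07385468316405 [[ 0.25610404  0.96664823 -0.0013841  -0.549573  ]
 [-0.92137779  0.24367652 -0.30279485  0.0401504 ]
 [-0.29235883  0.07882226  0.95305475 -0.38059005]
 [ 0.          0.          0.          1.        ]]
[0.06647269 0.55145903 0.37411983]
```

```bash
python3 -m crank '[0,0,0.004,0.0175,-0.041,0,100, 0,0,0.004,0.0175,-0.041,0,100, 0,0,0.004,0.0175,-0.041,0,100, 0,0,0.004,0.0175,-0.041,0,100, 0,0,0.004,0.0175,-0.041,0,100, 0,0,0.004,0.0175,-0.041,0,100, 0,0,0.004,0.0175,-0.041,0,100, 0,0,0.004,0.0175,-0.041,0,100, 0,0,0.004,0.0175,-0.041,0,100, 0,0,0.004,0.0175,-0.041,0,100, 0,0,0.004,0.0175,-0.041,0,100, 0,0,0.004,0.0175,-0.041,0,100, 0,0,0.004,0.0175,-0.041,0,100, 0,0,0.004,0.0175,-0.041,0,100, 0,0,0.004,0.0175,-0.041,0,100, 0,0,0.004,0.0175,-0.041,0,100, 0,0,0.004,0.0175,-0.041,0,100, 0,0,0.004,0.0175,-0.041,0,100, 0,0,0,0,0,0,100]'
python3 - <<'E'
from h import *
d=grab('wrist','w0.png');s=observe();print(s['position'],s['tool_rot'],s['q'],s['ft_force'])
for n,P in [('bar',(.4556,-.2045,.070)),('cuptop',(.5816,-.2284,.046)),('ball',(.638,-.0165,.044))]:print(n,proj(d,P))
np.save('w0.npy',{k:v for k,v in d.items() if k!='frame'},allow_pickle=True)
E
```

```text
time_s: 2.15
position: [0.4569, -0.2106, 0.2444]
tool_rot: [[0.189, 0.982, -0.0], [0.982, -0.189, -0.001], [-0.001, 0.0, -1.0]]
ft_force: [-0.1, -0.1, 1.2]
grip_width: 0.0853
[ 0.45604772 -0.20820149  0.24449703] [[ 1.88237883e-01  9.82123061e-01 -8.90435823e-04]
 [ 9.82123338e-01 -1.88237320e-01  6.79000712e-04]
 [ 4.99249005e-04 -1.00233146e-03 -9.99999373e-01]] [-3.80928992e+01  1.69824990e+01  8.18742009e+01 -8.67490775e-04
  8.12074534e+01 -1.17242812e+02] [-0.56582864  0.03898385 -0.11433473]
bar (np.float64(334.02741591305966), np.float64(210.91262546991294))
cuptop (np.float64(333.1732307972453), np.float64(348.77321231292086))
ball (np.float64(582.0424635610148), np.float64(362.9227616439756))
```

View pics/w0.png

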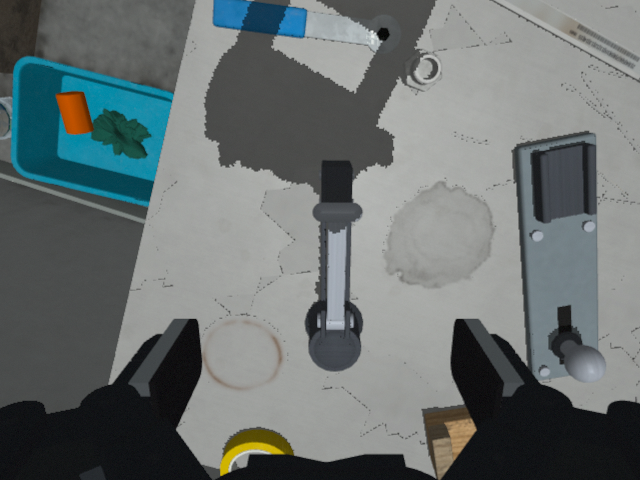

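Wrist view: bar centre at (338,212), ends at (314,212) and (362,211), cup top at (334,350), ball at (585,363). This agrees with the top and side estimates within about 4 px.

Run:
```python
from h import *
d=np.load('w0.npy',allow_pickle=True).item()
for n,p,z in [('bar',(338,212),.068),('bar',(338,212),.074),('end',(314,212),.07),('end',(362,211),.07),('cup',(334,350),.046),('tongue end',(337,161),.042),('ball',(585,363),.044),('restmid',(564,181),.02),('rest+',(562,221),.02)]:print(n,onz(d,*p,z).round(4))
```

```text
bar [ 0.4574 -0.2019  0.068 ]
bar [ 0.4559 -0.2018  0.074 ]
end [ 0.4537 -0.2188  0.07  ]
end [ 0.4595 -0.1847  0.07  ]
cup [ 0.5829 -0.2279  0.046 ]
tongue end [ 0.4245 -0.1959  0.042 ]
ball [ 0.6386 -0.014   0.044 ]
restmid [ 0.4787 -0.0157  0.02  ]
rest+ [ 0.5129 -0.0182  0.02  ]
```

```bash
python3 -m crank '[0,0,0,0,0.0007,-0.036,100, 0,0,0,0,0.0007,-0.036,100, 0,0,0,0,0.0007,-0.036,100, 0,0,0,0,0.0007,-0.036,100, 0,0,0,0,0.0006,-0.0345,100, 0,0,0,0,0,0,60, 0,0,0,0,0,0,40, 0,0,0,0,0,0,30, 0,0,0,0,0,0,30, 0,0,0,0,0,0,30, 0,0,0,0,0,0,30, 0,0,0,0,0,0,30, 0,0,0,0,0,0,30, 0,0,0,0,0,0,30]' 25
python3 - <<'E'
from h import *
d=grab('wrist','w1.png');s=observe();print(s['position'],s['ft_force'],s['grip_width'],s['time_s'])
E
```

```text
time_s: 3.6
position: [0.4559, -0.203, 0.0669]
tool_rot: [[0.186, 0.983, 0.0], [0.983, -0.186, -0.0], [-0.0, 0.0, -1.0]]
ft_force: [3.5, 2.1, -0.1]
grip_width: 0.0339
[ 0.45593767 -0.20296743  0.06687553] [2.97247421 1.66951032 1.16127592] 0.03388117569139329 3.65
```

View pics/w1.png

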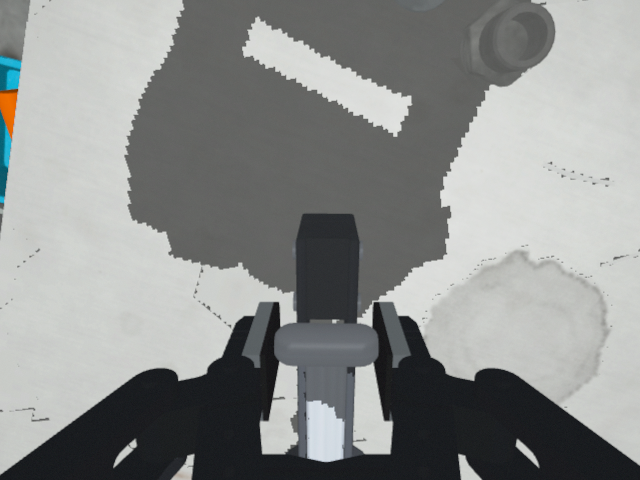

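Wrist view: the bar lies between the pads, centre (326,345), spanning 275–378. The pads touch its ends, but contact is perhaps not at mid-pad. I'll check by projection.

Run:
```python
from h import *
d=grab('wrist')
s=observe();R=s['tool_rot'];p=s['position']
for dy in(-11,0,11):
  for dz in (-15,-5,5,14): print('fwd',dy,'along z',dz,np.round(proj(d,p+R@np.array([0,dy,dz])/1e3)), 'left pad',np.round(proj(d,p+R@np.array([-17,dy,dz])/1e3)))
for z in (.062,.067,.072,.078): print(z,onz(d,326,345,z).round(4),np.linalg.norm(onz(d,275,345,z)-onz(d,378,345,z)))
```

```text
fwd -11 along z -15 [326. 335.] left pad [269. 335.]
fwd -11 along z -5 [326. 319.] left pad [273. 319.]
fwd -11 along z 5 [326. 305.] left pad [276. 305.]
fwd -11 along z 14 [326. 294.] left pad [279. 294.]
fwd 0 along z -15 [326. 367.] left pad [270. 367.]
fwd 0 along z -5 [326. 349.] left pad [274. 349.]
fwd 0 along z 5 [326. 333.] left pad [277. 333.]
fwd 0 along z 14 [326. 321.] left pad [280. 321.]
fwd 11 along z -15 [326. 397.] left pad [271. 397.]
fwd 11 along z -5 [326. 378.] left pad [275. 378.]
fwd 11 along z 5 [326. 361.] left pad [278. 361.]
fwd 11 along z 14 [326. 347.] left pad [281. 347.]
0.062 [ 0.4604 -0.2037  0.062 ] 0.03629821079638066
0.067 [ 0.4574 -0.2031  0.067 ] 0.03494347361768287
0.072 [ 0.4544 -0.2026  0.072 ] 0.033588736438985085
0.078 [ 0.4508 -0.2019  0.078 ] 0.031963051824547735
```

Run:
```python
import numpy as np
q=np.linspace(.1,1.85,21);B=np.c_[-100*np.cos(q)+6*np.sin(q),100*np.sin(q)+6*np.cos(q)]
D=np.diff(B,axis=0)/1e3;y=np.radians(-11.3)
for i in (0,10):
  print(','.join('0,0,0,%.4f,%.4f,%.4f,30'%(a*np.cos(y),a*np.sin(y),b) for a,b in D[i:i+10]),'\n')
print(B[[0,10,20]])
```

```text
0,0,0,0.0017,-0.0003,0.0086,30,0,0,0,0.0025,-0.0005,0.0084,30,0,0,0,0.0032,-0.0006,0.0081,30,0,0,0,0.0039,-0.0008,0.0078,30,0,0,0,0.0045,-0.0009,0.0075,30,0,0,0,0.0051,-0.0010,0.0070,30,0,0,0,0.0057,-0.0011,0.0065,30,0,0,0,0.0063,-0.0013,0.0060,30,0,0,0,0.0068,-0.0013,0.0054,30,0,0,0,0.0072,-0.0014,0.0048,30 

0,0,0,0.0076,-0.0015,0.0041,30,0,0,0,0.0079,-0.0016,0.0034,30,0,0,0,0.0082,-0.0016,0.0027,30,0,0,0,0.0084,-0.0017,0.0020,30,0,0,0,0.0085,-0.0017,0.0012,30,0,0,0,0.0086,-0.0017,0.0005,30,0,0,0,0.0086,-0.0017,-0.0003,30,0,0,0,0.0085,-0.0017,-0.0011,30,0,0,0,0.0084,-0.0017,-0.0018,30,0,0,0,0.0082,-0.0016,-0.0026,30 

[[-98.90141603  15.95336666]
 [-51.15059403  86.13719714]
 [ 33.3266759   94.47397882]]
```

```bash
python3 -m crank '[0,0,0,0.0017,-0.0003,0.0086,30,0,0,0,0.0025,-0.0005,0.0084,30,0,0,0,0.0032,-0.0006,0.0081,30,0,0,0,0.0039,-0.0008,0.0078,30,0,0,0,0.0045,-0.0009,0.0075,30,0,0,0,0.0051,-0.0010,0.0070,30,0,0,0,0.0057,-0.0011,0.0065,30,0,0,0,0.0063,-0.0013,0.0060,30,0,0,0,0.0068,-0.0013,0.0054,30,0,0,0,0.0072,-0.0014,0.0048,30]'; python3 -m crank '[0,0,0,0.0076,-0.0015,0.0041,30,0,0,0,0.0079,-0.0016,0.0034,30,0,0,0,0.0082,-0.0016,0.0027,30,0,0,0,0.0084,-0.0017,0.0020,30,0,0,0,0.0085,-0.0017,0.0012,30,0,0,0,0.0086,-0.0017,0.0005,30,0,0,0,0.0086,-0.0017,-0.0003,30,0,0,0,0.0085,-0.0017,-0.0011,30,0,0,0,0.0084,-0.0017,-0.0018,30,0,0,0,0.0082,-0.0016,-0.0026,30,0,0,0,0,0,0,30]'
python3 - <<'E'
from h import *
a=grab('top','t2.png');b=grab('side','s2.png')
A=a['frame'][185:325,270:410];B=b['frame'][150:290,270:430]
A=cv2.resize(A,(600,600));B=cv2.resize(B,(685,600))[:, :]
o=np.hstack([A,B]);o=cv2.resize(o,(800,373));cv2.imwrite('pics/c2.png',cv2.cvtColor(cv2.convertScaleAbs(o,alpha=1.4,beta=15),cv2.COLOR_RGB2BGR))
E
```

```text
time_s: 4.7
position: [0.503, -0.2121, 0.1372]
tool_rot: [[0.186, 0.983, -0.001], [0.983, -0.186, 0.0], [0.0, -0.001, -1.0]]
ft_force: [1.0, 0.3, -6.6]
grip_width: 0.0336
time_s: 5.8
position: [0.5882, -0.2297, 0.1479]
tool_rot: [[0.186, 0.983, 0.007], [0.983, -0.186, -0.004], [-0.003, 0.007, -1.0]]
ft_force: [0.6, 0.6, 9.1]
grip_width: 0.0335
```

View pics/c2.png

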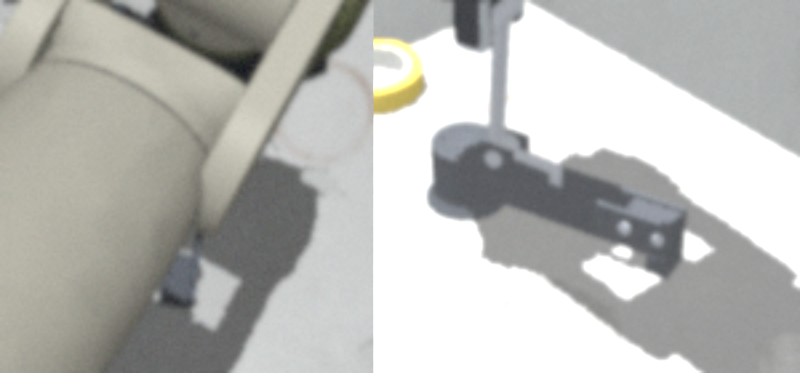

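The side view shows the handle up, past vertical, with the coupler flat on the bench. Next I release, rise, move over the tongue and look.

```bash
python3 -m crank '[0,0,0,0,0,0,100,0,0,0,0,0,0,100,0,0,0,0,0,0,100,0,0,0,0,0,0,100,0,0,0,0,0,0.02,100,0,0,0,0,0,0.04,100,0,0,0,-0.02,0.004,0.035,100,0,0,0,-0.03,0.006,0,100,0,0,0,-0.04,0.007,0,100,0,0,0,0,0,0,100,0,0,0,0,0,0,100]'
python3 - <<'E'
from h import *
d=grab('wrist','w3.png');s=observe();print(s['position'],s['time_s'])
np.save('w3.npy',{k:v for k,v in d.items() if k!='frame'},allow_pickle=True)
for n,P in [('grip',(.498,-.2107,.042)),('cup',(.5825,-.2275,.046)),('end',(.4265,-.196,.042))]: print(n,proj(d,P))
E
```

```text
time_s: 7.0
position: [0.4954, -0.2117, 0.2405]
tool_rot: [[0.186, 0.982, 0.001], [0.982, -0.186, -0.001], [-0.0, 0.001, -1.0]]
ft_force: [1.0, -1.3, -0.8]
grip_width: 0.0856
[ 0.49604338 -0.21194394  0.2403796 ] 7.05
grip (np.float64(327.95092981880606), np.float64(209.41463572524145))
cup (np.float64(326.91244403735044), np.float64(311.7486452361009))
end (np.float64(329.62715538508), np.float64(111.52328074184783))
```

View pics/w3.png

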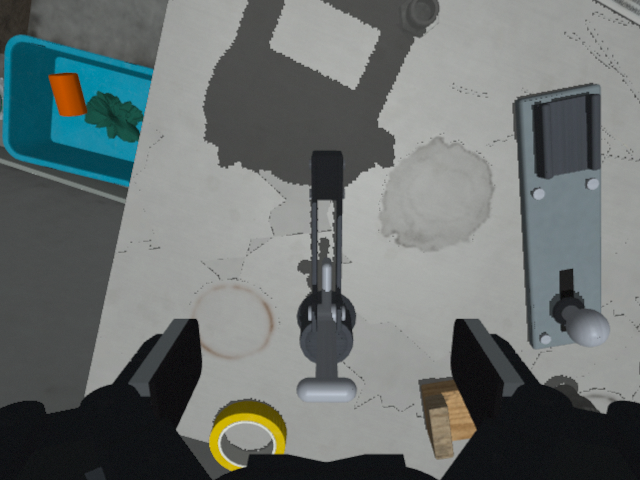

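Wrist view: handle up and over with the bar at (327,388). Tongue end top edge at (327,151), tongue end block (312–343, 151–199), cup disc near (326,340). Everything is lower in the picture than predicted, so the coupler may have slid forward.

Run:
```python
from h import *
d0=np.load('w0.npy',allow_pickle=True).item();d=np.load('w3.npy',allow_pickle=True).item()
print('before end',onz(d0,337,161,.042).round(4),'cup',onz(d0,334,350,.046).round(4))
for n,p,z in [('end',(327,151),.042),('endblock front',(327,199),.042),('cup',(326,340),.046),('bar',(327,388),.145),('ball',(591,327),.044),('tongueL',(313,240),.042),('tongueR',(341,240),.042),('tL',(311,185),.042),('tR',(343,185),.042),('restL',(540,178),.028),('restR',(601,170),.028),('restL',(535,98),.028),('restR',(596,94),.028)]:print(n,onz(d,*p,z).round(4))
print(proj(d,(.64,-.0155,.044)),proj(d,(.479,-.017,.02)))
```

```text
before end [ 0.4245 -0.1959  0.042 ] cup [ 0.5829 -0.2279  0.046 ]
end [ 0.4539 -0.2031  0.042 ]
endblock front [ 0.4898 -0.2099  0.042 ]
cup [ 0.6084 -0.2332  0.046 ]
bar [ 0.5835 -0.2278  0.145 ]
ball [ 0.639  -0.0113  0.044 ]
tongueL [ 0.5203 -0.227   0.042 ]
tongueR [ 0.5245 -0.2051  0.042 ]
tL [ 0.4768 -0.2199  0.042 ]
tR [ 0.4813 -0.1959  0.042 ]
restL [ 0.5075 -0.0414  0.028 ]
restR [0.5101 0.006  0.028 ]
restL [ 0.446  -0.0428  0.028 ]
restR [0.4516 0.0022 0.028 ]
(np.float64(585.9654578172022), np.float64(328.87428124254217)) (np.float64(565.154776567169), np.float64(135.07227035440067))
```

The coupler slid about 27 mm forward and the handle is only near 1.5 rad. I'll nudge the bar further forward with shut fingers for gripper clearance.

```bash
python3 -m crank '[0,0,0,0.03,-0.0055,0,0,0,0,0,0.03,-0.0055,0,0,0,0,0,0,0,0,0,0,0,0,0,0,0,0,0,0,0,0,0,-0.048,0,0,0,0,0,0,-0.048,0,0,0,0,0,0,0,0,0,0,0,0.006,-0.0012,0,0,0,0,0,0.006,-0.0012,0,0,0,0,0,0.006,-0.0012,0,0,0,0,0,0.006,-0.0012,0,0,0,0,0,0.006,-0.0012,0,0,0,0,0,0.006,-0.0012,0,0,0,0,0,0,0,0,0]'
python3 - <<'E'
from h import *
d=grab('wrist','w4.png')
s=observe();print(s['position'],s['ft_force'],s['time_s'])
E
```

```text
time_s: 8.45
position: [0.5923, -0.23, 0.1439]
tool_rot: [[0.186, 0.983, 0.001], [0.983, -0.186, -0.0], [0.0, 0.001, -1.0]]
ft_force: [-0.1, -0.1, 0.5]
grip_width: 0.0001
[ 0.59204422 -0.22988232  0.14391734] [ 0.48659395 -0.0590499  -0.32940685] 8.5
```

View pics/w4.png

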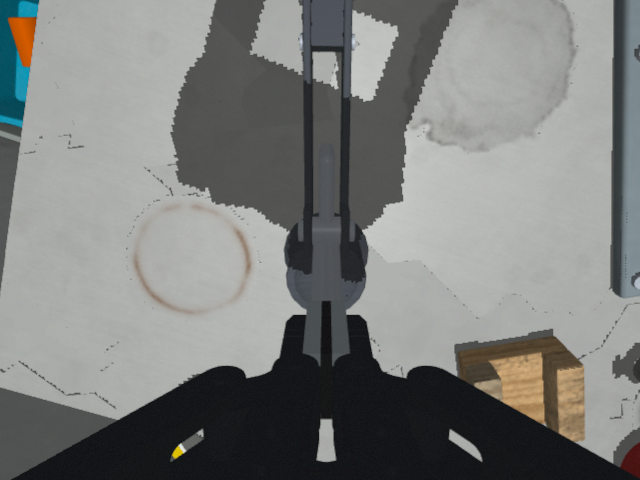

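The wrist view shows shut fingers in front with the handle pushed ahead of them, cup disc centre near (327,262), and the front edge of the tongue-end block at (327,47).

Run:
```python
from h import *
d=grab('wrist');s=observe();print(s['position'])
for n,p,z in [('blockfront',(327,47),.042),('cup',(327,264),.046),('cupL',(287,275),.046),('cupR',(367,275),.046),('tL',(306,170),.042),('tR',(350,170),.042),('tL0',(306,60),.042),('tR0',(350,60),.042)]:print(n,onz(d,*p,z).round(4))
```

```text
[ 0.59183052 -0.22981823  0.14397559]
blockfront [ 0.4911 -0.2102  0.042 ]
cup [ 0.6014 -0.231   0.046 ]
cupL [ 0.6037 -0.2545  0.046 ]
cupR [ 0.6121 -0.21    0.046 ]
tL [ 0.5482 -0.2324  0.042 ]
tR [ 0.5525 -0.2093  0.042 ]
tL0 [ 0.4949 -0.2215  0.042 ]
tR0 [ 0.499  -0.2001  0.042 ]
```

```bash
python3 -m crank '[0,0,0,-0.034,0.0067,0,0,0,0,0,-0.0335,0.0067,0,60,0,0,0,0,0,0,100,0,0,0,0,0,0,100,0,0,0,0,0,0,100,0,0,0,0,0,-0.04,100,0,0,0,0,0,-0.04,100,0,0,0,0,0,-0.025,100,0,0,0,0,0,-0.014,100,0,0,0,0,0,0,100,0,0,0,0,0,0,60,0,0,0,0,0,0,30,0,0,0,0,0,0,0,0,0,0,0,0,0,0,0,0,0,0,0,0,0,0,0,0,0,0,0,0,0,0,0,0,0,0,0]' 80
python3 - <<'E'
from h import *
s=observe();print(s['position'],s['ft_force'],s['wrist_torque'],s['grip_width'])
E
```

```text
time_s: 10.25
position: [0.5243, -0.2168, 0.0258]
tool_rot: [[0.186, 0.983, 0.001], [0.983, -0.186, -0.001], [-0.001, 0.001, -1.0]]
ft_force: [-1.1, -0.5, 6.2]
grip_width: 0.0229
[ 0.52430248 -0.21680535  0.02584207] [-1.06247081 -0.51556507  6.21955034] [-0.02788371  0.18291393 -0.03778792] 0.02291647555267425
```

```bash
python3 -m crank '[0,0,0,0,0,0.01,0,0,0,0,0,0,0.02,0,0,0,0,0,0,0.03,0,0,0,0,0,0,0.03,0,0,0,0,0,0,0,0,0,0,0,0,0,0,0]'
python3 - <<'E'
from h import *
s=observe();print(s['position'],s['ft_force'],s['wrist_torque'],s['grip_width'])
E
python3 -m crank '[0,0,0.0194,0.0028,0.02,0,0,0,0,0.0194,0.0028,0.02,0,0,0,0,0.0194,0.0028,0.02,0,0,0,0,0.0194,0.0028,0.02,0,0,0,0,0.0194,0.0028,0.02,0,0,0,0,0.0194,0.0028,0.02,0,0,0,0,0.0194,0.0028,0.02,0,0,0,0,0.0194,0.0028,0.02,0,0,0,0,0.0194,0.0028,0.02,0,0,0,0,0.0194,0.0028,0.02,0,0,0,0,0,0,0,0,0,0,0,0,0,0,0,0]'
python3 - <<'E'
from h import *
s=observe();print(s['position'],s['ft_force'],s['wrist_torque'],s['grip_width'],s['tool_rot'])
b=grab('side','s5.png');B=b['frame'][120:360,180:420]
w=grab('wrist','w5.png')['frame']
o=np.hstack([cv2.resize(B,(400,400)),cv2.resize(w[:,80:560],(400,400))])
cv2.imwrite('pics/c5.png',cv2.cvtColor(cv2.convertScaleAbs(o,alpha=1.2,beta=15),cv2.COLOR_RGB2BGR))
E
```

```text
time_s: 10.85
position: [0.5234, -0.216, 0.114]
tool_rot: [[0.186, 0.983, -0.001], [0.983, -0.186, 0.001], [0.001, -0.002, -1.0]]
ft_force: [0.6, -0.2, -9.0]
grip_width: 0.0229
[ 0.52340611 -0.21595962  0.11403658] [ 0.60644314 -0.21527568 -9.01761911] [0.06201267 0.2588709  0.03109993] 0.022936541486013887
time_s: 12.05
position: [0.5511, -0.016, 0.1131]
tool_rot: [[-0.008, 1.0, -0.004], [1.0, 0.008, 0.001], [0.001, -0.004, -1.0]]
ft_force: [0.0, -0.5, -7.4]
grip_width: 0.0228
[ 0.55109495 -0.01602986  0.11310886] [ 9.03126695e-04 -5.18934224e-01 -7.38714305e+00] [-0.09599188  0.18138649 -0.00702316] 0.02280400061316902 [[-7.89562636e-03  9.99961584e-01 -3.80648627e-03]
 [ 9.99968545e-01  7.89843689e-03  7.23886498e-04]
 [ 7.53923981e-04 -3.80065100e-03 -9.99992493e-01]]
```

View pics/c5.png

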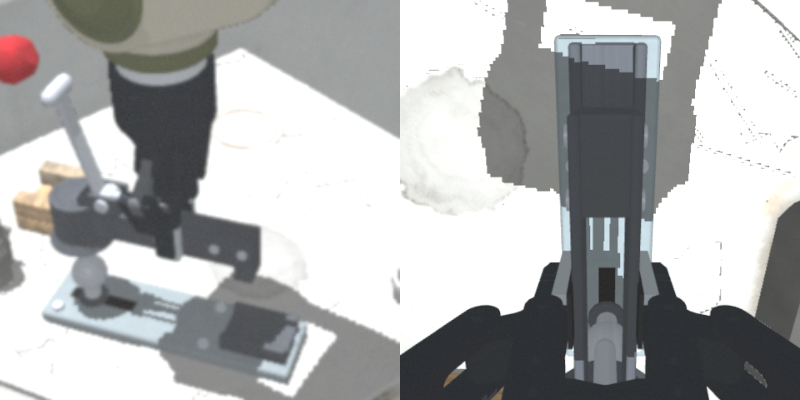

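The side view shows the coupler level above the stand, handle leaning forward, cup just over the ball. In the wrist view the tongue (568–642 in the crop) is nearly centred on the plate (556–660). I'll measure the lateral offset numerically.

Run:
```python
from h import *
g=cv2.cvtColor(cv2.imread('pics/w5.png'),cv2.COLOR_BGR2GRAY).astype(float)
for r0,r1 in((56,64),(68,76),(84,92),(112,122),(170,185),(196,204),(262,275)):
    p=g[r0:r1].mean(0);dd=np.convolve(p,[1,1,0,-1,-1],'same')
    print(r0,[(u,int(dd[u])) for u in range(240,420) if abs(dd[u])>14 and abs(dd[u])==abs(dd[u-2:u+3]).max()])
d=grab('wrist')
for z,r in((.014,100),(.02,60),(.028,60),(.012,60),(.012,200),(.012,265)):
  print(z,r,[onz(d,u,r,z).round(4)[:2] for u in (320,330)])
```

```text
56 [(246, 53), (261, 122), (264, -141), (268, 63), (275, 27), (281, -161), (295, -73), (298, 100), (359, -116), (377, 159), (393, 183), (404, -225)]
68 [(265, -53), (282, -57), (289, 63), (295, -59), (298, 67), (306, 30), (359, -114), (362, 76), (376, 176), (392, 163), (400, -242)]
84 [(266, -52), (282, -66), (343, 34), (362, 78), (376, 171), (388, -53), (392, 171), (395, -243)]
112 [(267, -53), (283, -70), (374, 65), (390, 46)]
170 [(269, -49), (276, 14), (281, -79), (372, 85), (388, 40)]
196 [(270, -46), (278, 44), (282, -99), (371, 109), (378, -43), (387, 41)]
262 [(272, -150), (284, -215), (303, 79), (307, 172), (311, -178), (325, 178), (331, -158), (342, 180), (349, -242), (369, 238), (373, -42), (384, 183)]
0.014 100 [array([ 0.4731, -0.0204]), array([ 0.4731, -0.0153])]
0.02 60 [array([ 0.4549, -0.0204]), array([ 0.4549, -0.0156])]
0.028 60 [array([ 0.4557, -0.0202]), array([ 0.4556, -0.0156])]
0.012 60 [array([ 0.4542, -0.0205]), array([ 0.4542, -0.0155])]
0.012 200 [array([ 0.5249, -0.0203]), array([ 0.5249, -0.0149])]
0.012 265 [array([ 0.5627, -0.0202]), array([ 0.5627, -0.0145])]
```

```bash
python3 -m crank '[0,0,0,0.0015,0.001,-0.01,0,0,0,0,0,0,-0.011,0,0,0,0,0,0,-0.003,0,0,0,0,0,0,-0.003,0,0,0,0,0,0,-0.003,0,0,0,0,0,0,0,0]'; python3 -m crank '[0,0,0,0,0,-0.002,0,0,0,0,0,0,-0.002,0,0,0,0,0,0,-0.002,0,0,0,0,0,0,0,0]';python3 -m crank '[0,0,0,0,0,-0.001,0,0,0,0,0,0,-0.001,0,0,0,0,0,0,0,0]'
```

```text
time_s: 12.8
position: [0.5534, -0.0154, 0.0847]
tool_rot: [[-0.007, 1.0, -0.0], [1.0, 0.007, 0.0], [0.0, -0.0, -1.0]]
ft_force: [0.2, 0.3, -7.6]
grip_width: 0.0229
time_s: 13.2
position: [0.5534, -0.0154, 0.0788]
tool_rot: [[-0.007, 1.0, -0.0], [1.0, 0.007, 0.0], [0.0, -0.0, -1.0]]
ft_force: [-0.2, -0.1, -8.1]
grip_width: 0.0228
time_s: 13.5
position: [0.5535, -0.0154, 0.0769]
tool_rot: [[-0.007, 1.0, -0.0], [1.0, 0.007, 0.0], [0.0, -0.0, -1.0]]
ft_force: [0.3, -0.2, -7.8]
grip_width: 0.023
```

```bash
for i in 1 2 3 4; do :; done; python3 -m crank '[0,0,0,0,0,-0.001,0,0,0,0,0,0,-0.001,0,0,0,0,0,0,0,0]'; python3 -m crank '[0,0,0,0,0,-0.001,0,0,0,0,0,0,-0.001,0,0,0,0,0,0,0,0]';python3 -m crank '[0,0,0,0,0,-0.001,0,0,0,0,0,0,0,0]';python3 -m crank '[0,0,0,0,0,-0.001,0,0,0,0,0,0,0,0]'
```

```text
time_s: 13.8
position: [0.5535, -0.0154, 0.0749]
tool_rot: [[-0.007, 1.0, -0.0], [1.0, 0.007, 0.0], [0.0, -0.0, -1.0]]
ft_force: [-0.5, 0.6, -7.4]
grip_width: 0.023
time_s: 14.1
position: [0.5535, -0.0154, 0.0729]
tool_rot: [[-0.007, 1.0, -0.0], [1.0, 0.007, 0.0], [0.0, -0.0, -1.0]]
ft_force: [0.1, -0.4, -7.4]
grip_width: 0.0231
time_s: 14.3
position: [0.5535, -0.0154, 0.0719]
tool_rot: [[-0.007, 1.0, -0.0], [1.0, 0.007, 0.0], [0.0, -0.0, -1.0]]
ft_force: [0.4, -0.1, -7.7]
grip_width: 0.0227
time_s: 14.5
position: [0.5535, -0.0154, 0.0709]
tool_rot: [[-0.007, 1.0, -0.0], [1.0, 0.007, 0.0], [0.0, -0.0, -1.0]]
ft_force: [-1.6, -0.2, -6.5]
grip_width: 0.0228
```

```bash
python3 -m crank '[0,0,0,0,0,-0.0005,0,0,0,0,0,0,0,0]'; python3 -m crank '[0,0,0,0,0,-0.0005,0,0,0,0,0,0,0,0]'
```

```text
time_s: 14.7
position: [0.5535, -0.0154, 0.0705]
tool_rot: [[-0.007, 1.0, -0.0], [1.0, 0.007, 0.0], [0.0, -0.0, -1.0]]
ft_force: [-0.0, 0.5, -7.5]
grip_width: 0.023
time_s: 14.9
position: [0.5535, -0.0154, 0.07]
tool_rot: [[-0.007, 1.0, -0.0], [1.0, 0.007, 0.0], [0.0, -0.0, -1.0]]
ft_force: [-0.9, -0.7, -7.9]
grip_width: 0.0229
```

Only noise so far. I'll carry on in small steps.

```bash
python3 -m crank '[0,0,0,0,0,-0.001,0,0,0,0,0,0,0,0]' | grep -E "pos|force"; python3 -m crank '[0,0,0,0,0,-0.001,0,0,0,0,0,0,0,0]'| grep -E "pos|force"; python3 -m crank '[0,0,0,0,0,-0.001,0,0,0,0,0,0,0,0]'| grep -E "pos|force"
```

```text
position: [0.5535, -0.0154, 0.0689]
ft_force: [-0.2, 0.0, -8.2]
position: [0.5534, -0.0154, 0.0679]
ft_force: [-0.9, 0.1, -6.3]
position: [0.5533, -0.0154, 0.0671]
ft_force: [-3.7, 0.5, -4.4]
```

The ball pushes the coupler backward, so it lies about 3 mm behind the axis. I'll shift back 2.5 mm and go on.

```bash
python3 -m crank '[0,0,0,-0.0015,0,0.0005,0,0,0,0,-0.001,0,0,0,0,0,0,0,0,0,0]' | grep -E "pos|force"; python3 -m crank '[0,0,0,0,0,-0.001,0,0,0,0,0,0,0,0]'| grep -E "pos|force"; python3 -m crank '[0,0,0,0,0,-0.001,0,0,0,0,0,0,0,0]'| grep -E "pos|force";  python3 -m crank '[0,0,0,0,0,-0.001,0,0,0,0,0,0,0,0]'| grep -E "pos|force"
```

```text
position: [0.551, -0.0154, 0.0674]
ft_force: [-0.6, 0.3, -7.5]
position: [0.551, -0.0154, 0.0663]
ft_force: [1.1, -0.1, -7.9]
position: [0.551, -0.0154, 0.0654]
ft_force: [0.1, -0.7, -7.5]
position: [0.551, -0.0154, 0.0644]
ft_force: [0.3, 0.1, -7.7]
```

```bash
for i in 1; do python3 -m crank '[0,0,0,0,0,-0.001,0,0,0,0,0,-0.001,0,0,0,0,0,0,0,0,0]' | grep -E "pos|force"; python3 -m crank '[0,0,0,0,0,-0.001,0,0,0,0,0,-0.001,0,0,0,0,0,0,0,0,0]'| grep -E "pos|force"; python3 -m crank '[0,0,0,0,0,-0.001,0,0,0,0,0,-0.001,0,0,0,0,0,0,0,0,0]'| grep -E "pos|force"; done
```

```text
position: [0.551, -0.0165, 0.0635]
ft_force: [-0.6, 0.2, -6.8]
position: [0.551, -0.017, 0.0624]
ft_force: [1.0, 3.5, -8.2]
position: [0.551, -0.0176, 0.0615]
ft_force: [0.1, 7.5, -5.5]
```

I mistyped rows: y went −3 mm in total. I'm putting that back before continuing.

```bash
python3 -m crank '[0,0,0,0,0.001,0,0, 0,0,0,0,0.001,0,0, 0,0,0,0,0.001,0,0, 0,0,0,0,0,0,0]' | grep -E "pos|force"; python3 -m crank '[0,0,0,0,0,-0.001,0, 0,0,0,0,0,0,0]'| grep -E "pos|force"; python3 -m crank '[0,0,0,0,0,-0.001,0, 0,0,0,0,0,0,0]'| grep -E "pos|force"
```

```text
position: [0.5511, -0.0157, 0.0615]
ft_force: [-0.6, -0.5, -7.7]
position: [0.551, -0.0156, 0.0604]
ft_force: [0.7, 0.2, -6.6]
position: [0.551, -0.0155, 0.0593]
ft_force: [-0.3, -0.0, -6.9]
```

```bash
python3 -m crank '[0,0,0,0,0,-0.001,0, 0,0,0,0,0,-0.001,0, 0,0,0,0,0,0,0]' | grep -E "pos|force"; python3 -m crank '[0,0,0,0,0,-0.001,0, 0,0,0,0,0,-0.001,0, 0,0,0,0,0,0,0]'| grep -E "pos|force"; python3 -m crank '[0,0,0,0,0,-0.001,0, 0,0,0,0,0,0,0]'| grep -E "pos|force"; python3 -m crank '[0,0,0,0,0,-0.001,0, 0,0,0,0,0,0,0]'| grep -E "pos|force"
```

```text
position: [0.551, -0.0154, 0.0574]
ft_force: [0.3, 0.9, -6.6]
position: [0.551, -0.0154, 0.0554]
ft_force: [-0.1, -0.8, -6.6]
position: [0.551, -0.0154, 0.0544]
ft_force: [-0.0, 0.4, -8.3]
position: [0.551, -0.0154, 0.0534]
ft_force: [-0.7, -0.8, -7.4]
```

```bash
python3 -m crank '[0,0,0,0,0,-0.001,0, 0,0,0,0,0,0,0]' | grep -E "pos|force"; python3 -m crank '[0,0,0,0,0,-0.001,0, 0,0,0,0,0,0,0]'| grep -E "pos|force"; python3 -m crank '[0,0,0,0,0,-0.001,0, 0,0,0,0,0,0,0]'| grep -E "pos|force"; python3 -m crank '[0,0,0,0,0,-0.001,0, 0,0,0,0,0,0,0]'| grep -E "pos|force"; python3 -m crank '[0,0,0,0,0,-0.001,0, 0,0,0,0,0,0,0]'| grep -E "pos|force"
```

```text
position: [0.551, -0.0154, 0.0524]
ft_force: [-0.7, -0.5, -8.1]
position: [0.551, -0.0154, 0.0514]
ft_force: [0.7, 0.4, -8.0]
position: [0.551, -0.0154, 0.0504]
ft_force: [0.0, -0.2, -8.1]
position: [0.551, -0.0154, 0.0494]
ft_force: [-0.6, 0.5, -7.9]
position: [0.551, -0.0154, 0.0484]
ft_force: [0.8, -0.3, -7.1]
```

```bash
python3 -m crank '[0,0,0,0,0,-0.001,0, 0,0,0,0,0,0,0]' | grep -E "pos|force"; python3 -m crank '[0,0,0,0,0,-0.001,0, 0,0,0,0,0,0,0]'| grep -E "pos|force"; python3 -m crank '[0,0,0,0,0,-0.0005,0, 0,0,0,0,0,0,0]'| grep -E "pos|force"
python3 - <<'E'
from h import *
s=observe();print(s['wrist_torque'],s['tool_rot'][2],s['time_s'])
E
```

```text
position: [0.551, -0.0154, 0.0474]
ft_force: [-0.2, 0.3, -6.6]
position: [0.551, -0.0154, 0.0464]
ft_force: [0.3, 1.3, -7.3]
position: [0.5511, -0.0154, 0.046]
ft_force: [-0.0, -0.0, -6.7]
[0.00376663 0.22322542 0.01026316] [-2.34356042e-05  1.04067599e-04 -9.99999994e-01] 20.7
```

```bash
python3 -m crank '[0,0,0,0,0,-0.0005,0, 0,0,0,0,0,0,0]' | grep -E "pos|force"; python3 -m crank '[0,0,0,0,0,-0.0005,0, 0,0,0,0,0,0,0]'| grep -E "pos|force"; python3 -m crank '[0,0,0,0,0,-0.0005,0, 0,0,0,0,0,0,0]'| grep -E "pos|force"
python3 - <<'E'
from h import *
s=observe();print(s['wrist_torque'],s['tool_rot'][2],s['time_s'])
E
```

```text
position: [0.5511, -0.0154, 0.0458]
ft_force: [-1.5, 0.3, -3.7]
position: [0.5512, -0.0154, 0.0457]
ft_force: [-4.0, 0.2, 5.1]
position: [0.5512, -0.0155, 0.0457]
ft_force: [-6.0, -0.0, 10.3]
[0.16753888 1.04632975 0.01222777] [-3.92211858e-04  1.07147405e-03 -9.99999349e-01] 21.3
```

Foot has landed at the expected height. I'll ease off the pressing, then release.

```bash
python3 -m crank '[0,0,0,0,0,0.0005,0, 0,0,0,0,0,0.0003,0, 0,0,0,0,0,0,0]' | grep -E "pos|force"; python3 -m crank '[0,0,0,0,0,0,40, 0,0,0,0,0,0,60, 0,0,0,0,0,0,100, 0,0,0,0,0,0,100, 0,0,0,0,0,0,100]'| grep -E "pos|force|wid"; python3 -m crank '[0,0,0,-0.01,0,0.03,100, 0,0,0,-0.01,0,0.04,100, 0,0,0,0,0,0.05,100, 0,0,0,0,0,0.05,100, 0,0,0,0,0,0,100, 0,0,0,0,0,0,100]'
python3 - <<'E'
from h import *
b=grab('side','s6.png');B=b['frame'][120:360,180:420]
w=grab('wrist','w6.png')['frame']
o=np.hstack([cv2.resize(B,(400,400)),cv2.resize(w[:,80:560],(400,400))])
cv2.imwrite('pics/c6.png',cv2.cvtColor(cv2.convertScaleAbs(o,alpha=1.2,beta=15),cv2.COLOR_RGB2BGR))
E
```

```text
position: [0.5512, -0.0154, 0.0457]
ft_force: [-3.5, 0.3, 6.7]
position: [0.5511, -0.0154, 0.0453]
ft_force: [-0.1, 0.1, 0.1]
grip_width: 0.0852
time_s: 22.7
position: [0.5312, -0.0154, 0.216]
tool_rot: [[-0.007, 1.0, 0.002], [1.0, 0.007, -0.001], [-0.001, 0.002, -1.0]]
ft_force: [-0.7, 0.1, -1.2]
grip_width: 0.0854
```

View pics/c6.png

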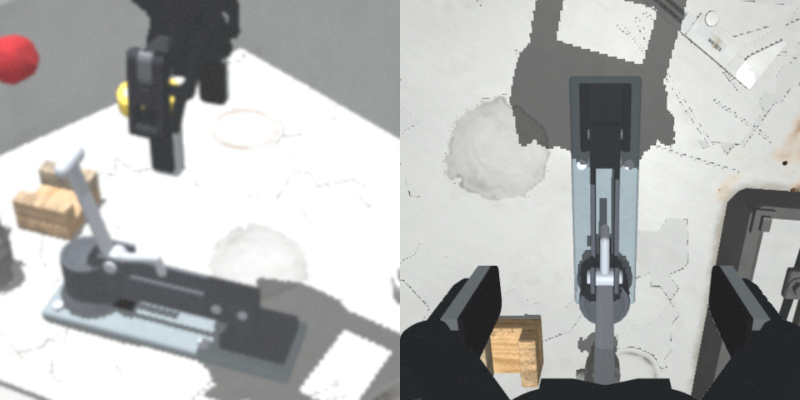

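The coupler sits home with its foot between the cheeks and the handle leaning forward. Next, with shut fingers, I go ahead of the bar and push it back past vertical.

```bash
python3 -m crank '[0,0,0,0.04,0,0,0, 0,0,0,0.04,0,0,0, 0,0,0,0.04,0,0,0, 0,0,0,0.034,0,0,0, 0,0,0,0,0,0,0, 0,0,0,0,0,-0.026,0, 0,0,0,0,0,-0.026,0, 0,0,0,0,0,0,0, 0,0,0,-0.008,0,0,0, 0,0,0,-0.006,0,0,0, 0,0,0,-0.006,0,0,0, 0,0,0,-0.006,0,0,0, 0,0,0,-0.006,0,0,0, 0,0,0,-0.006,0,0,0]'; python3 -m crank '[0,0,0,-0.006,0,0,0, 0,0,0,-0.006,0,0,0, 0,0,0,-0.006,0,0,0, 0,0,0,-0.006,0,0,0, 0,0,0,-0.006,0,0,0, 0,0,0,-0.006,0,0,0, 0,0,0,-0.006,0,0,0]'|grep -E "pos|force"; python3 -m crank '[0,0,0,-0.006,0,0,0, 0,0,0,-0.006,0,0,0, 0,0,0,-0.006,0,0,0, 0,0,0,-0.006,0,0,0, 0,0,0,-0.008,0,0,0]'|grep -E "pos|force"
```

```text
time_s: 24.2
position: [0.6471, -0.0155, 0.1642]
tool_rot: [[-0.007, 1.0, 0.002], [1.0, 0.007, -0.0], [-0.0, 0.002, -1.0]]
ft_force: [2.6, 0.3, 1.9]
grip_width: 0.0006
position: [0.6044, -0.0154, 0.163]
ft_force: [2.3, -0.1, -1.4]
position: [0.5727, -0.0154, 0.1632]
ft_force: [3.7, -1.1, -2.5]
```

```bash
python3 -m crank '[0,0,0,0,0,0.03,0, 0,0,0,-0.021,0,0,0, 0,0,0,0,0,-0.006,0, 0,0,0,0,0,-0.006,0, 0,0,0,0,0,-0.004,0, 0,0,0,0,0,0,0]'|grep -E "time|pos|force"
python3 - <<'E'
import numpy as np
q=np.linspace(.95,.1,15);B=np.c_[-100*np.cos(q)+6*np.sin(q),100*np.sin(q)+6*np.cos(q)]
print(B[0]+[607,77+14],B[-1]+[607,91]);print(','.join('0,0,0,%.4f,0,%.4f,0'%tuple(x) for x in np.diff(B,axis=0)/1e3))
E
```

```text
time_s: 26.0
position: [0.552, -0.0154, 0.176]
ft_force: [-1.1, -0.3, -0.2]
[553.71218408 175.83164902] [508.09858397 106.95336666]
0,0,0,-0.0050,0,-0.0034,0,0,0,0,-0.0048,0,-0.0037,0,0,0,0,-0.0046,0,-0.0040,0,0,0,0,-0.0044,0,-0.0042,0,0,0,0,-0.0041,0,-0.0045,0,0,0,0,-0.0038,0,-0.0047,0,0,0,0,-0.0035,0,-0.0050,0,0,0,0,-0.0032,0,-0.0052,0,0,0,0,-0.0029,0,-0.0054,0,0,0,0,-0.0026,0,-0.0055,0,0,0,0,-0.0022,0,-0.0057,0,0,0,0,-0.0019,0,-0.0058,0,0,0,0,-0.0015,0,-0.0059,0,0,0,0,-0.0012,0,-0.0060,0
```

```bash
python3 -m crank '[0,0,0,-0.0050,0,-0.0034,0,0,0,0,-0.0048,0,-0.0037,0,0,0,0,-0.0046,0,-0.0040,0,0,0,0,-0.0044,0,-0.0042,0,0,0,0,-0.0041,0,-0.0045,0]'|grep -E "time|pos|force"; python3 -m crank '[0,0,0,-0.0038,0,-0.0047,0,0,0,0,-0.0035,0,-0.0050,0,0,0,0,-0.0032,0,-0.0052,0,0,0,0,-0.0029,0,-0.0054,0]'|grep -E "time|pos|force"
```

```text
time_s: 26.5
position: [0.5281, -0.0154, 0.1575]
ft_force: [-5.2, -0.3, 7.5]
time_s: 26.9
position: [0.5151, -0.0154, 0.1368]
ft_force: [-3.0, -0.1, 3.5]
```

```bash
python3 -m crank '[0,0,0,-0.0026,0,-0.0055,0,0,0,0,-0.0022,0,-0.0057,0,0,0,0,-0.0019,0,-0.0058,0]'|grep -E "time|pos|force"; python3 -m crank '[0,0,0,-0.0015,0,-0.0059,0,0,0,0,-0.0012,0,-0.0060,0]'|grep -E "time|pos|force"; python3 -m crank '[0,0,0,-0.001,0,-0.002,0,0,0,0,0,0,0,0]'|grep -E "time|pos|force"
```

```text
time_s: 27.2
position: [0.5089, -0.0154, 0.1197]
ft_force: [-1.6, -0.5, 3.4]
time_s: 27.4
position: [0.5063, -0.0154, 0.1078]
ft_force: [-1.2, -0.9, 1.9]
time_s: 27.6
position: [0.5054, -0.0155, 0.106]
ft_force: [1.0, 0.2, 0.4]
```

```bash
python3 -m crank '[0,0,0,0,0,-0.002,0,0,0,0,0,0,0,0]'|grep -E "pos|force"; python3 -m crank '[0,0,0,0,0,-0.002,0,0,0,0,0,0,0,0]'|grep -E "pos|force"; python3 -m crank '[0,0,0,0,0,-0.001,0,0,0,0,0,0,0,0]'|grep -E "pos|force"; python3 -m crank '[0,0,0,0,0,-0.001,0,0,0,0,0,0,0,0]'|grep -E "pos|force"
```

```text
position: [0.5055, -0.0154, 0.1043]
ft_force: [0.3, 0.3, -0.3]
position: [0.5053, -0.0154, 0.1022]
ft_force: [0.0, 1.1, 0.7]
position: [0.5053, -0.0154, 0.1012]
ft_force: [0.1, 0.2, -0.0]
position: [0.5053, -0.0154, 0.1002]
ft_force: [0.1, -0.6, 0.3]
```

```bash
python3 -m crank '[0,0,0,0,0,-0.001,0,0,0,0,0,0,0,0]'|grep -E "pos|force"; python3 -m crank '[0,0,0,0,0,-0.001,0,0,0,0,0,0,0,0]'|grep -E "pos|force"; python3 -m crank '[0,0,0,0,0,-0.001,0,0,0,0,0,0,0,0]'|grep -E "pos|force"
python3 - <<'E'
from h import *
w=grab('wrist','w7.png')['frame'];b=grab('side','s7.png')['frame'][180:340,210:370]
o=np.hstack([cv2.resize(b,(400,400),interpolation=2),cv2.resize(w[:,80:560],(400,400))])
cv2.imwrite('pics/c7.png',cv2.cvtColor(cv2.convertScaleAbs(o,alpha=1.2,beta=15),cv2.COLOR_RGB2BGR))
E
```

```text
position: [0.5053, -0.0154, 0.0992]
ft_force: [0.2, 0.2, 0.0]
position: [0.5053, -0.0154, 0.0983]
ft_force: [-0.8, -0.6, 1.4]
position: [0.5052, -0.0154, 0.0973]
ft_force: [-2.5, -0.9, 2.8]
```

```bash
for k in 1; do python3 -m crank '[0,0,0,0,0,-0.0005,0,0,0,0,0,0,0,0]'|grep -E "pos|force"; python3 -m crank '[0,0,0,0,0,-0.0005,0,0,0,0,0,0,0,0]'|grep -E "pos|force"; python3 -m crank '[0,0,0,0,0,-0.0005,0,0,0,0,0,0,0,0]'|grep -E "pos|force"; done
```

```text
position: [0.5052, -0.0154, 0.0969]
ft_force: [-3.4, 0.1, 3.4]
position: [0.5052, -0.0155, 0.0967]
ft_force: [-4.6, -0.6, 7.4]
position: [0.5052, -0.0155, 0.0965]
ft_force: [-5.4, 0.8, 11.5]
```

View pics/c7.png

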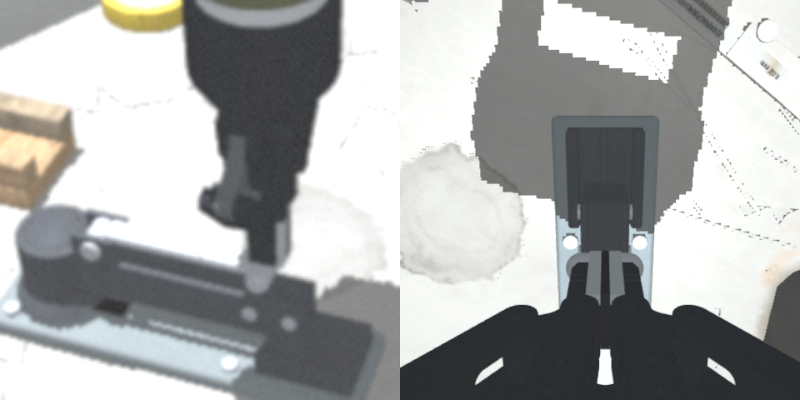

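The view shows the fingers on the cross-bar, the handle down along the tongue and the coupler flat in the rest. I'll press once to about 15 N, back off, then re-touch to check for spring-back.

```bash
python3 -m crank '[0,0,0,0,0,-0.0005,0,0,0,0,0,0,0,0]'|grep -E "pos|force"; python3 -m crank '[0,0,0,0,0,0.005,0,0,0,0,0,0,0,0,0,0,0,0,0,0,0]'|grep -E "pos|force"; python3 -m crank '[0,0,0,0,0,-0.0025,0,0,0,0,0,0,0,0]'|grep -E "pos|force"; python3 -m crank '[0,0,0,0,0,-0.001,0,0,0,0,0,0,0,0]'|grep -E "pos|force"; python3 -m crank '[0,0,0,0,0,-0.0007,0,0,0,0,0,0,0,0]'|grep -E "pos|force"; python3 -m crank '[0,0,0,0,0,-0.0006,0,0,0,0,0,0,0,0]'|grep -E "pos|force"
```

```text
position: [0.5052, -0.0155, 0.0963]
ft_force: [-6.4, -0.4, 15.4]
position: [0.5055, -0.0155, 0.1001]
ft_force: [0.0, -1.1, 0.3]
position: [0.5054, -0.0154, 0.0974]
ft_force: [0.2, -0.2, -0.0]
position: [0.5053, -0.0155, 0.0969]
ft_force: [-0.4, -0.0, 2.7]
position: [0.5054, -0.0155, 0.0966]
ft_force: [-2.4, -1.2, 7.8]
position: [0.5054, -0.0155, 0.0965]
ft_force: [-3.8, 0.7, 11.5]
```

The stop is firm at the same height with no spring-back. I'll retreat and do a numeric check.

```bash
python3 -m crank '[0,0,0,0,0,0.02,0, 0,0,0,0,0,0.04,0, 0,0,0,-0.03,0,0.04,0, 0,0,0,-0.04,0,0.03,0, 0,0,0,-0.03,0,0,0, 0,0,0,0,0,0,0, 0,0,0,0,0,0,0]'|grep -E "time|pos|force"
python3 - <<'E'
from h import *
P=np.array([.506,-.0155,.076])
for n in('side','wrist'):
    d=grab(n);u,v=proj(d,P);g=cv2.cvtColor(d['frame'],cv2.COLOR_RGB2GRAY)
    x0,y0=int(u)-30,int(v)-30;c=g[max(y0,0):y0+60,max(x0,0):x0+60]
    m=(c>np.percentile(c,50)) ;print(n,u,v)
    cv2.imwrite(f'pics/f_{n}.png',c)
    print(cv2.resize(c,(15,15),interpolation=cv2.INTER_AREA))
# bystanders before/after in side view
a=cv2.imread('pics/s0.png');b=cv2.cvtColor(grab('side')['frame'],cv2.COLOR_RGB2BGR)
df=cv2.absdiff(a,b).max(2)
for n,(x,y,w,h) in dict(jig=(188,215,52,45),valve=(160,238,30,55),nipple=(415,275,20,28),tape=(248,163,42,28)).items(): print(n,df[y:y+h,x:x+w].mean().round(1),(df[y:y+h,x:x+w]>40).mean().round(3))
E
```

```text
time_s: 31.7
position: [0.4054, -0.0155, 0.2256]
ft_force: [-0.6, -0.1, -0.1]
side 317.3030537743753 286.9556800660574
[[204 203 204 204 204 204 205 197 181 176 177 181 180 183 192]
 [203 204 204 204 204 203 196 181 172 174 181 184 186 185 184]
 [204 205 204 203 201 191 180 175 176 184 185 187 187 187 187]
 [205 205 204 202 200 188 182 181 185 186 189 191 190 190 192]
 [205 203 202 202 199 184 182 185 186 189 192 193 192 191 194]
 [213 212 209 205 197 185 186 204 189 188 191 192 193 193 191]
 [185 202 211 214 213 210 201 205 166 181 191 191 191 191 189]
 [ 76  94 122 151 178 196 208 191 154 188 191 191 189 188 186]
 [ 58  55  56  61  71 150 203 161 100 137 166 182 186 184 187]
 [ 79  80  75  67  60 105 145 105  58  89  92  99 157 186 185]
 [ 57  58  63  70  78  77  67  58  75  99  99  94 144 182 186]
 [ 56  56  56  56  58  87  59  55  76  89  96  76 149 202 202]
 [ 61  57  57  56  59 111  78  55  58  87  67  55  97 140 162]
 [ 81  78  73  66  60  61  57  54  60 112  78  52  58  69  78]
 [114 106  95  86  81  77  72  58  57  60  56  53  58  84  85]]
wrist 325.2601602892001 354.35531077740944
[[20 20 46 74 74 74 51 17 17 70 74 74 74 27 20]
 [21 22 51 74 74 74 48 17 17 67 74 74 74 33 21]
 [21 20 56 74 74 74 48 18 17 67 74 74 74 39 20]
 [21 21 61 74 74 74 46 17 16 64 74 74 74 43 21]
 [19 20 65 74 74 74 45 16 17 63 74 74 74 47 20]
 [20 21 70 74 74 74 44 17 17 63 74 74 74 53 20]
 [20 24 72 74 74 74 42 16 18 60 74 74 74 58 20]
 [20 22 47 66 78 79 44 19 20 64 79 76 59 38 21]
 [20 19 20 20 38 76 47 21 22 67 66 26 20 20 20]
 [20 20 20 20 20 40 46 21 21 60 25 19 19 21 20]
 [22 21 20 20 20 23 34 20 22 37 20 19 20 21 21]
 [22 20 20 20 19 19 21 21 21 20 20 20 21 20 22]
 [20 20 20 20 19 19 21 21 21 20 20 19 20 21 20]
 [20 20 20 21 19 20 20 21 21 20 20 20 20 20 21]
 [20 20 20 20 19 19 21 21 22 22 19 20 20 20 20]]
jig 11.3 0.0
valve 9.6 0.0
nipple 11.1 0.0
tape 11.5 0.0
```

```bash
python3 -c "
from rig import *
print(close_job())"
```

```text
the job is handed in; nothing more can be done
None
```

I coupled the tow coupler to the ball, locked its handle down and handed the job in at about 32 s. No verdict was reported.

**What I did:**
- **Handle up:** I swung the handle up by pinching its cross-bar. The coupler slid about 27 mm forward and the handle stopped near 1.5 rad, so I pushed it further over with shut fingers.
- **Fitting:** I carried the coupler over the ball and lowered it by feel. The ball lay about 3 mm further back than I had aimed, so I corrected for that.
- **Seating:** The foot landed at the expected height, with at most 17 N of extra load at the wrist.
- **Locking:** I pushed the handle back and down with shut fingers, up to 15 N.

**Last checks:**
- **Handle:** It met a firm stop at the height expected for fully down, and a second touch found it there again, with no spring-back.
- **Coupler:** It looked flat in the rest after landing and again with the handle down. I did not measure its final height or tilt on its own.
- **Other items:** The four other items show no change in the side picture. The gripper was clear of everything.

**What went wrong:**
- **Mistyped rows:** During the lowering I moved the coupler 3 mm sideways by mistake. That gave about 7.5 N of side force, and I undid it at once.
- **Final picture check:** The cross-bar showed up within a few pixels of where I expected it in the side view. In the wrist view the gripper's own fingers were in the way, so that check told me nothing.

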